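# Turn the keyed specimen carrier and slide it through the sprung gate into its port

### The job

Turn the D-shaped specimen carrier on the turntable until its flat matches the straight wall of the slot and its post leads, then slide it through the sprung gate, fully home against the end stop. Keep the carrier flat on the stage (do not lift or tip it), let both gate leaves swing shut behind it, and leave the bottles, jar, mug and loupe standing where they are.

Things in the scene. Friction and masses are not known exactly. Their poses are not given: they have to be found in the camera images.
- stage: Fixed loading stage: grey plate 277 x 130 mm on rubber feet, turntable at one end, open-topped aluminium slot at the other. Origin on the turntable's vertical axis at bench level; +x points from the turntable straight into the slot, +y left of that, z up. Plate: x -70..+207, y -65..+65 mm. Gate posts (11 mm diameter, tops at z = 77 mm) on the slot walls at x = 100, y = +40 and -53 mm.
- table_centre (a point): Centre of the turntable's top face, 24 mm above the bench; fixed to the stage, axes as the stage's. The turntable is a steel disc of radius 59 mm that turns either way without limit against a very light friction (0.006 N m) and stays where it is left.
- slot_mouth (a point): On the slot floor (23.4 mm above the bench) at stage x = 73, y = 0 mm, axes as the stage's. From here the slot's parallel walls (inner faces at stage y = +34 and -47 mm, tops at z = 38 mm) run to the end stop, whose face is at stage x = 195 mm. From x = 55 to 73 mm the walls flare, about 9 mm wider each side at the turntable. The carrier fits with 4 mm of play, only with its flat at the +y wall.
- carrier: Loose specimen carrier, 0.6 kg, on the turntable: D-shaped plate 14 mm thick, a disc of radius 45 mm with one flat 32 mm from the centre. Origin: centre of the disc, underside. The flat faces its +y; an upright post stands at its x = +34 mm, y = 0; a low black specimen button (30 mm diameter) at x = -10 mm reaches 18.5 mm above the underside. Home, its axes are parallel to the stage's.
- post_top (a point): Centre of the top of the carrier's dark steel post (18 mm diameter, with a 21 mm collar up to 18 mm above the underside): x = +34, y = 0, z = +50 mm in the carrier's frame, whose axes it has. Pushing the post gently sideways (about 0.3 N) turns carrier and turntable together about the turntable's axis; the carrier slides on its glide feet only above about 1.2 N.
- seat (a point): Where the carrier's origin is when it is fully home: stage x = 150 mm, y = 0, z = 23.4 mm; fixed to the stage, axes as the stage's. The plate then touches the end stop.
- gate_left (a joint): Angle of the grey gate leaf hinged on the gate post at stage y = +40 mm: 0 shut (across the slot), grows as it swings into the slot, stops at 1.9. It reaches 38 mm towards the middle, z = 44 to 72 mm, 4 mm thick: the plate passes below it; the carrier's post and whatever pushes it swing it open. A light spring (about 0.3 N at its tip) shuts it when nothing holds it.
- gate_right (a joint): The same for the leaf hinged on the post at stage y = -53 mm, which reaches 52 mm towards the middle. When shut, the two leaves leave a gap of 3 mm between them, near stage y = 0.
- swab_jar: Bystander: clear jar with cotton swabs, 68 mm diameter, 82 mm high, loose, origin at the centre of its underside. Stands beside the stage, in one of three places.
- oil: Bystander: small yellow oil bottle, 34 mm diameter, 83 mm high, loose, origin at the centre of its underside. Beside the stage, in one of three places.
- loupe: Bystander: black loupe, 36 mm diameter, 38 mm high, loose, origin at the centre of its underside. Beside the stage, in one of three places.
- mug: Bystander: dotted mug, 78 x 114 x 93 mm with its handle, loose, origin under the middle of mug and handle.
- etchant: Bystander: white bottle with a red cap, 48 mm diameter, 115 mm high, loose, origin at the centre of its underside.
- cleaner: Bystander: brown bottle with a black cap, 54 mm diameter, 132 mm high, loose, origin at the centre of its underside.
Mind the look-alikes: they are no part of the job. Leave any red look-alike of the carrier alone.

How it is judged:
On the way, in this order (a step that is already met when the one before it is completed fails the run):
1. the carrier has been turned so that its post points into the slot, within 0.3 rad (angle between the x axis of carrier and the x axis of stage, either way round below 0.3 rad and x of post_top in the frame of stage above 0.015 m), for 0.1 s.
2. both gate leaves have been pushed open, with the carrier under them (value of joint each of gate_left, gate_right above 0.5 rad and x of post_top in the frame of stage above 0.1 m).
At the end, for the whole second after the job is handed in: The carrier lies flat in the slot within 5 mm of the end stop (7 mm of its seat overall), parallel to the slot within 0.12 rad with its post leading, at rest, and both gate leaves are shut (under 0.12 rad) (horizontal distance between carrier and seat below 0.007 m and x of carrier in the frame of seat above -0.005 m and angle between the x axis of carrier and the x axis of stage, either way round below 0.12 rad and x of post_top in the frame of seat above 0.02 m and z of carrier in the frame of seat below 0.003 m and angle between carrier's own z axis and vertical below 0.05 rad and value of joint each of gate_left, gate_right below 0.12 rad and linear speed of carrier below 0.01 m/s); the robot touches nothing.
It fails at once if the carrier is lifted more than 10 mm above the turntable or tipped by more than 0.25 rad (z of carrier in the frame of stage above 0.034 m or angle between carrier's own z axis and vertical above 0.25 rad).
It fails at once if a bystander is moved more than 25 mm or tipped by more than 0.3 rad (distance of any of swab_jar, oil, loupe, mug, etchant, cleaner from where it was at the start of the episode above 0.025 m or angle between any of swab_jar, oil, loupe, mug, etchant, cleaner's own z axis and vertical above 0.3 rad).
It also fails if it takes over 58 s, if anything falls off the work surface, if the arm or the gripper's body presses on something with over 40 N, if the wrist force passes 120 N, or if a joint passes its speed limit or range.

### The arm

A 6-joint arm with a two-finger parallel gripper is mounted at the origin on the work surface; the furniture and walls round the work are solid. World frame = base frame: x ahead of the robot, y to its left, z up, the work surface at z = 0. Lengths are in m, angles in rad, forces in N, time in s.
With the tool pointing down it reaches from about 0.25 to 0.8 m from the base axis. Payload 8.5 kg.
Tool frame: the origin (TCP) lies at the centre of the arm's flange, where the gripper is bolted on; the fingertips stand 173 mm ahead of it and the grasp point (between the pads) lies 155 mm ahead of it (tips_ahead is the distance from the TCP to the fingertips, in m); z points along the fingers, y is the direction in which the jaws open and shut (so a half turn about z gives the same grasp; the last joint's range is limited). The gripper opens to 85 mm and grips with 20 to 120 N. Pads are 22 mm wide; open, the fingers measure 114 mm over their backs; the gripper's body (76 mm by 85 mm) begins 54 mm behind the grasp point. The pads swing forward as they close: fully open they stand 13 mm farther back than shut.
Start: joints at [1.256, 0.238, -0.013, 1.319, 0, 1.571], TCP at [0.163, 0.499, 0.405] pointing down, gripper open.
Joint ranges: [-2.66, 2.66], [-1.03, 1.9], [-1.14, 1.46], [-1.82, 2.27], [-1.45, 1.34], [-3.14, 3.14]. Speed limits (rad/s): [2.22, 2.22, 2.79, 3.14, 3.14, 3.14].

### API

Orientations are given as a 3x3 rotation matrix whose columns are the frame's x, y, z axes.
In Python, from bench import get_obs, snapshot, hand_in, tips_ahead gives the robot as it stands.
- The arm moves only by the tool play_rows, never from a script. Its argument "moves" is a list of rows, each an object with "xyz": the shift along the tool's x, y, z in cm, a list of three; "angular": the turn, a rotation vector about the tool's x, y, z in degrees, a list of three; "jaw": the closure in counts, from 0 (fully open) to 255 (shut). A call has 1 to 20 rows; each row shifts and turns the commanded pose from where the row before left it, along the tool's axes as they then stand; what a row does not reach is not made up. A row lasts 1/8 s, in which the tool goes at most 62.5 mm and 10.7 degrees, less where a joint would pass 70% of its speed; a pose out of reach is approached as far as the arm can. A call is refused whole if a number of a shift passes 6.25 or a number of a turn 10.7, either way. A call with a gripper value outside its range is refused whole. The fingers move at their own pace and stop on an object; the grip force is fixed at half the most. Time passes only in rows, so rows that do not move let the fingers close. It gives the time, the measured TCP pose, the force and the opening at its end, in the units of the state.
- get_obs(): the state, without advancing time (a new reading comes with each control period).
- snapshot(name): name is "scene" or "side" or "wrist"; returns a dict with "color" (420x560x3 uint8, blue, green, red), "fx", "fy", "cx", "cy" (pixels), "rvec" (rotation vector, rad) and "tvec" (3), from world to camera coordinates, as OpenCV has them. Camera axes: x right, y down, z forward; pixel columns grow to the right and rows downward; lengths in m; the calibration is good to about 2 mm. A picture is of the moment at which its call begins. There is no depth.
- hand_in(): hands the job in, once; it reports no verdict.
The state is a dict: "time": time; "qpos": joint angles; "qd": joint speeds; "effort": joint torques, N m; "eef_pos": TCP position; "tcp_rot": TCP orientation; "force": force on the tool from outside, world axes, zero at the start; "moment": the same for the moment, N m; "finger_gap": finger opening in m.
Only numpy, scipy, OpenCV 4.12 (cv2) and the standard library are available. Lean on these libraries where they do the work, as an engineer would, in place of code of your own. Each camera call takes 0.05 s, during which the arm holds its last target.

## Working session

There is one attempt and no reset: what is moved stays moved. The work goes in short steps, Python scripts to look and compute and a tool call to move; the robot and the scene stay as the last step left them, time stands still between calls to the robot, and variables do not carry over. Pictures are saved under pics/ and viewed, and the job is handed in when it is done.

Besides the shell and the picture viewer there is one more tool, called by a JSON object that holds its "fn" and its "kwargs", one argument or row to a line. play_rows: Moves the arm, as the interface text tells. Its arguments: {"type":"object","properties":{"moves":{"type":"array","items":{"type":"object","properties":{"xyz":{"type":"array","items":{"type":"number"}},"angular":{"type":"array","items":{"type":"number"}},"jaw":{"type":"number"}}}}},"required":["moves"]}

```bash
ls; mkdir -p pics; python3 - <<'E'
from bench import get_obs, snapshot
import bench,cv2,json
o=get_obs()
for k,v in o.items(): print(k,v)
for n in ["scene","side","wrist"]:
    s=snapshot(n); cv2.imwrite(f"pics/{n}0.png",s["color"]); print(n,s["fx"],s["fy"],s["cx"],s["cy"],s["rvec"],s["tvec"])
E
```

```text
pics
time 0.0
qpos [ 1.25598614e+00  2.38793467e-01 -1.42463227e-02  1.31920344e+00
 -1.54538879e-05  1.57085076e+00]
qd [ 0.00054733  0.00079791 -0.00145223 -0.00145994  0.00055506 -0.00134694]
effort [ 9.19141166e-04 -5.38775289e+01  3.46438122e+01  1.85788184e-02
  1.13631131e-04  6.02925027e-06]
eef_pos [0.16251069 0.49904428 0.40407388]
tcp_rot [[-9.50838321e-01  3.09687424e-01 -4.33317296e-04]
 [ 3.09687726e-01  9.50837318e-01 -1.38057557e-03]
 [-1.55326345e-05 -1.44689720e-03 -9.99998953e-01]]
force [-0.04069401  0.06819967 -0.12557965]
moment [ 0.00246027 -0.03438691 -0.00845572]
finger_gap 0.08553780464345088
scene 517.5359692518016 517.5359692518016 275.15246567878296 209.68621868316316 [ 0.76460105 -2.281281    1.41982124] [0.47108731 0.17515917 1.28431236]
side 385.36600973216974 385.36600973216974 275.6628647979143 212.0184195731143 [ 2.12614201 -0.39640725  0.22026741] [-0.45259134  0.20452904  0.93041697]
wrist 373.0420662260212 373.0420662260212 275.5672040500207 214.61440770722587 [-2.34933521 -1.70758914 -0.24026102] [-0.52443602 -0.03712149  0.37924759]
```

View pics/scene0.png

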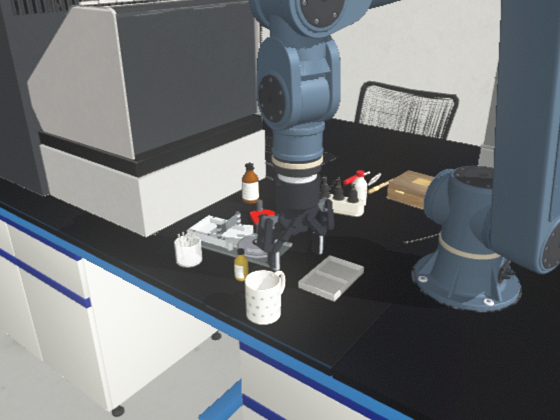

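View pics/side0.png

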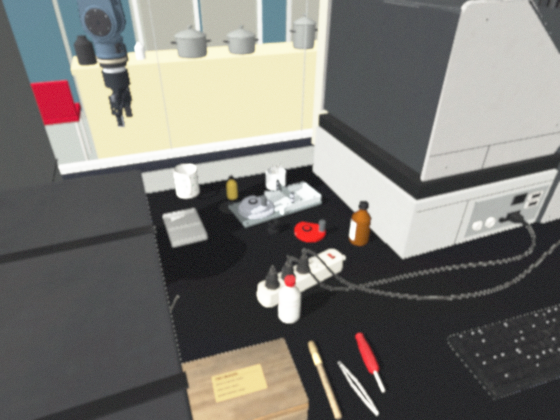

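View pics/wrist0.png

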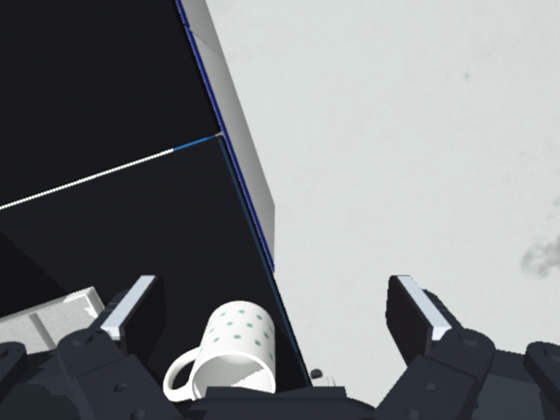

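```bash
python3 - <<'E'
import cv2
a=cv2.imread("pics/side0.png")[150:260,170:380]; cv2.imwrite("pics/side0z.png",cv2.resize(a,None,fx=3.8,fy=3.8,interpolation=cv2.INTER_CUBIC))
a=cv2.imread("pics/scene0.png")[190:300,160:360]; cv2.imwrite("pics/scene0z.png",cv2.resize(a,None,fx=4,fy=4,interpolation=cv2.INTER_CUBIC))
E
```

```text
(no output)
```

View pics/side0z.png

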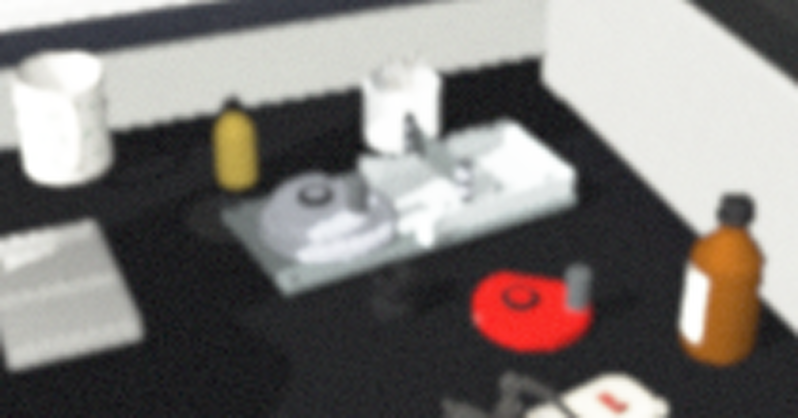

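View pics/scene0z.png

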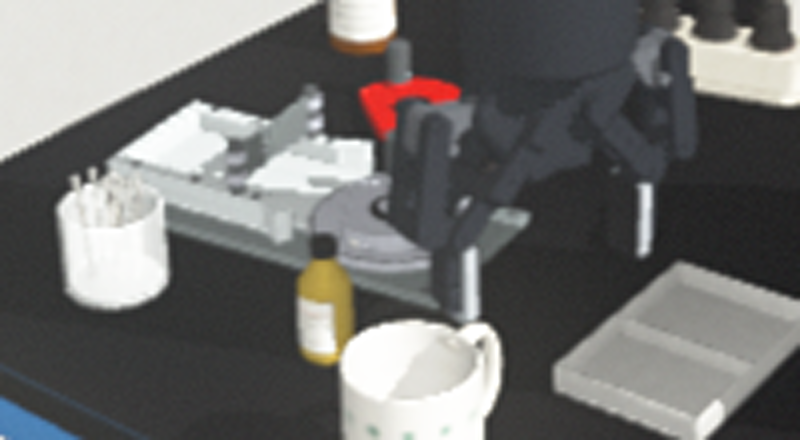

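```bash
cat > h.py <<'E'
import numpy as np,cv2
from bench import get_obs,snapshot
def P(s):
    K=np.array([[s["fx"],0,s["cx"]],[0,s["fy"],s["cy"]],[0,0,1.]]);R=cv2.Rodrigues(np.array(s["rvec"],float))[0];t=np.array(s["tvec"],float);return K,R,t
def bp(s,u,v,z):
    K,R,t=P(s);d=R.T@np.linalg.inv(K)@[u,v,1];c=-R.T@t;return c+d*(z-c[2])/d[2]
def proj(s,X):
    K,R,t=P(s);p=(np.atleast_2d(X)@R.T+t)@K.T;return p[:,:2]/p[:,2:]
def snap(n,f):
    s=snapshot(n);cv2.imwrite(f"pics/{f}.png",s["color"]);np.savez(f"pics/{f}.npz",**{k:s[k] for k in("fx","fy","cx","cy","rvec","tvec")});return s
def load(f):
    return dict(np.load(f"pics/{f}.npz"))
E
python3 - <<'E'
from h import *
s=snapshot("side")
K,R,t=P(s);print("cam",-R.T@t)
for u,v,z in [(246.3,226.8,.02),(228.4,205.3,.02),(321.8,202.6,.02),(252.5,202,.04),(310,228.7,.02),(186,198,0),(232,199.5,0),(276,190,0),(359,245,0),(289,320,0),(272,228,0)]:
    print(u,v,bp(s,u,v,z).round(3))
E
```

```text
cam [ 0.17760994 -0.78133664  0.68579483]
246.3 226.8 [0.437 0.114 0.02 ]
228.4 205.3 [0.419 0.247 0.02 ]
321.8 202.6 [0.707 0.155 0.02 ]
252.5 202 [0.488 0.208 0.04 ]
310 228.7 [0.609 0.038 0.02 ]
186 198 [0.303 0.374 0.   ]
232 199.5 [0.447 0.309 0.   ]
276 190 [0.61  0.316 0.   ]
359 245 [ 0.719 -0.06   0.   ]
289 320 [ 0.425 -0.24   0.   ]
272 228 [0.515 0.107 0.   ]
```

```bash
python3 - <<'E'
from h import *
s=snapshot("wrist");o=get_obs();K,R,t=P(s);c=-R.T@t;T=np.array(o["tcp_rot"])
print("cam in tool",T.T@(c-o["eef_pos"]),"\naxes in tool\n",(T.T@R.T).round(3))
s=snapshot("side")
for u,v in [(313,172),(345,196),(384,248),(345,205)]: print(bp(s,u,v,0).round(3))
# desired: yaw tool
for e in [(0.50,0.19,0.40)]:
    d=np.array(e)-o["eef_pos"];print("tool shift cm",(T.T@d*100).round(2))
E
```

```text
cam in tool [ 0.06987514 -0.00014852  0.02997583] 
axes in tool
 [[ 0.001 -0.961 -0.277]
 [ 1.     0.001  0.   ]
 [-0.    -0.277  0.961]]
[0.793 0.393 0.   ]
[0.818 0.193 0.   ]
[ 0.778 -0.097  0.   ]
[0.789 0.142 0.   ]
tool shift cm [-41.66 -18.94   0.45]
```

{"fn": "play_rows", "kwargs": {
  "moves": [
    {"xyz": [-4.5, -2, 0], "angular": [0, 0, 0], "jaw": 0},
    {"xyz": [-5, -2.2, 0], "angular": [0, 0, 0], "jaw": 0},
    {"xyz": [-5, -2.2, 0], "angular": [0, 0, 0], "jaw": 0},
    {"xyz": [-5, -2.2, 0], "angular": [0, 0, 0], "jaw": 0},
    {"xyz": [-5, -2.2, 0], "angular": [0, 0, 0], "jaw": 0},
    {"xyz": [-5, -2.2, 0], "angular": [0, 0, 0], "jaw": 0},
    {"xyz": [-5, -2.2, 0], "angular": [0, 0, 0], "jaw": 0},
    {"xyz": [-4, -2, 0], "angular": [0, 0, 0], "jaw": 0},
    {"xyz": [-3, -1.8, 0], "angular": [0, 0, 0], "jaw": 0},
    {"xyz": [0, 0, 0], "angular": [0, 0, 0], "jaw": 0},
    {"xyz": [0, 0, 0], "angular": [0, 0, 0], "jaw": 0}
  ]
}}

```text
time: 1.68
eef_pos: [0.498, 0.1902, 0.4046]
tcp_rot: [[-0.951, 0.31, -0.001], [0.31, 0.951, 0.0], [0.001, -0.0, -1.0]]
force: [0.3, -0.7, 0.3]
finger_gap: 0.0859
```

```bash
python3 - <<'E'
from h import *
o=get_obs();print(o["time"],o["qpos"].round(3),o["eef_pos"],o["force"])
for n in ["wrist","side","scene"]: snap(n,n+"1")
a=cv2.imread("pics/wrist1.png");cv2.imwrite("pics/wrist1b.png",cv2.resize(a,(800,600),interpolation=cv2.INTER_CUBIC))
E
```

```text
1.675 [0.365 0.252 0.006 1.324 0.    0.68 ] [0.49803925 0.190152   0.40455664] [ 0.327328   -0.7226691   0.26966717]
```

View pics/wrist1b.png

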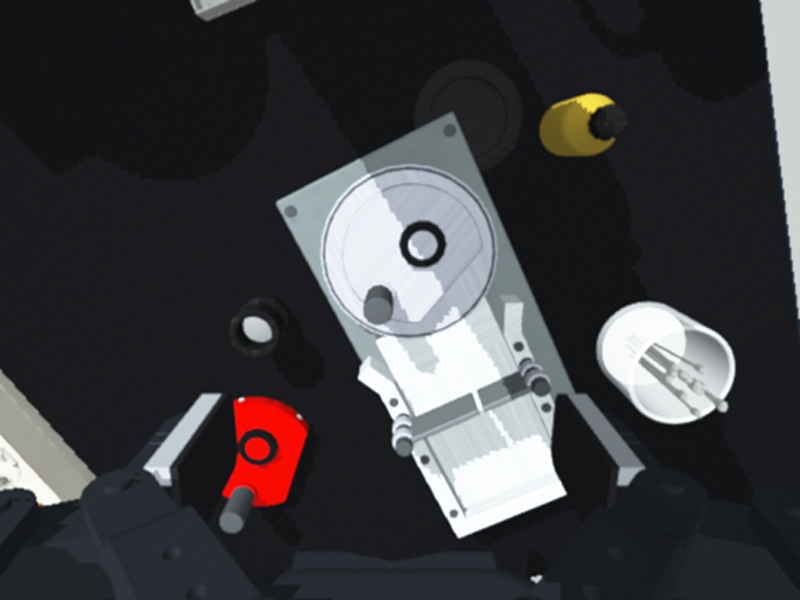

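```bash
python3 - <<'E'
import cv2
a=cv2.imread("pics/wrist1.png")[70:390,180:420]; 
cv2.imwrite("pics/w1z.png",cv2.resize(a[30:180],None,fx=3.3,fy=3.3,interpolation=cv2.INTER_CUBIC))
cv2.imwrite("pics/w1z2.png",cv2.resize(a[130:310],None,fx=3.3,fy=3.3,interpolation=cv2.INTER_CUBIC))
E
```

```text
(no output)
```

View pics/w1z.png

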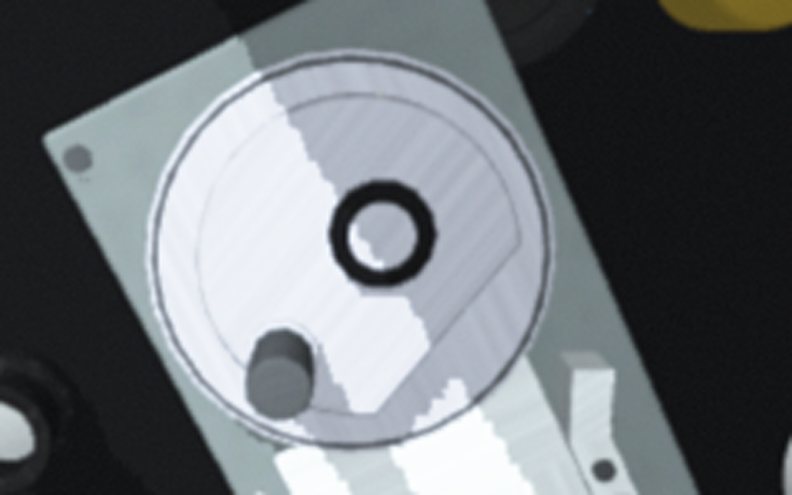

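View pics/w1z2.png

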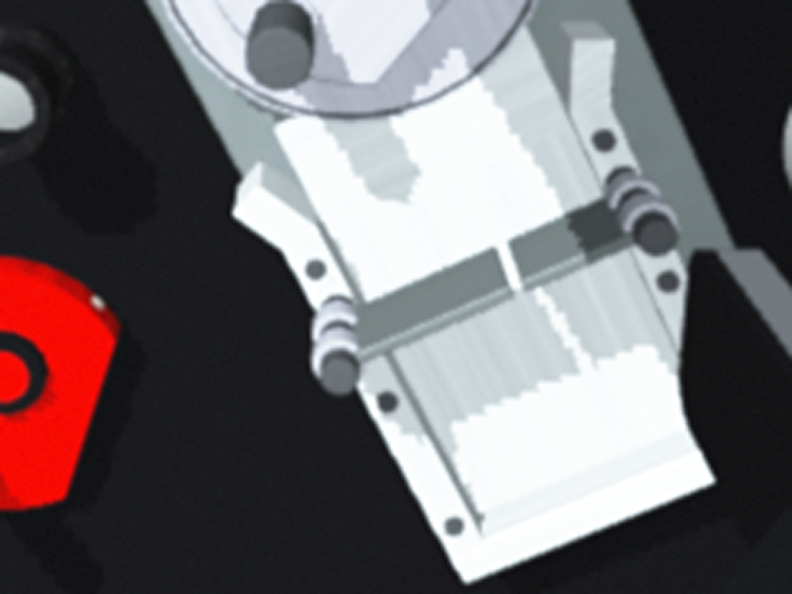

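```bash
cat > fit.py <<'E'
from h import *
from scipy.optimize import least_squares
s=load("wrist1")
A=lambda x,y:(180+x/3.3,100+y/3.3); B=lambda x,y:(180+x/3.3,200+y/3.3)
obs=[(A(350,249),(0,0,24)),(B(338,373),(100,-53,77)),(B(656,233),(100,40,77)),(A(44,137),(-70,-65,20))]
uv=np.array([o[0] for o in obs]);X=np.array([o[1] for o in obs])/1000.
def st(p,X):
    c,s_=np.cos(p[2]),np.sin(p[2]);X=np.atleast_2d(X);return np.c_[p[0]+c*X[:,0]-s_*X[:,1],p[1]+s_*X[:,0]+c*X[:,1],X[:,2]]
r=least_squares(lambda p:(proj(s,st(p,X))-uv).ravel(),[.496,.189,.15])
print(r.x,(proj(s,st(r.x,X))-uv).round(1).tolist())
p=r.x
inv=lambda q:np.array([[np.cos(p[2]),np.sin(p[2])],[-np.sin(p[2]),np.cos(p[2])]])@(q[:2]-p[:2])*1000
post=bp(s,*A(279,388),.074);but=bp(s,*A(383,233),.0425);f1=bp(s,*A(519,236),.038);f2=bp(s,*A(375,412),.038)
for n,q in zip(["post","but","f1","f2"],[post,but,f1,f2]):print(n,q.round(4),inv(q).round(1))
d=post-but;print("ang",np.arctan2(d[1],d[0]),np.hypot(*d[:2]), "flat dir",np.arctan2(*(f2-f1)[1::-1]))
cen=but[:2]+d[:2]/np.hypot(*d[:2])*.010;print("centre stage",inv(cen))
for n in ["side1"]:
    print(proj(load(n),st(p,X)).round(1).tolist())
print(st(p,[[.184,0,.074],[.034,0,.074]]))
E
python3 fit.py
```

```text
[0.49572453 0.20198485 0.1378846 ] [[0.6, 1.9], [0.4, -0.5], [0.7, 0.3], [-1.7, -1.5]]
post [0.5135 0.1754 0.074 ] [ 13.9 -28.8]
but [0.4891 0.2124 0.0425] [-5.1 11.2]
f1 [0.5023 0.2478 0.038 ] [12.8 44.5]
f2 [0.5386 0.195  0.038 ] [ 41.5 -12.8]
ang -0.9887853117864749 0.04426010980220934 flat dir -0.9684066679447317
centre stage [-0.81467123  2.18137666]
[[255.6, 206.8], [291.6, 192.1], [276.9, 179.5], [244.4, 224.3]]
[[0.67797818 0.2272753  0.074     ]
 [0.52940184 0.20665808 0.074     ]]
```

```bash
cat >> fit.py <<'E'
a=np.linspace(0,2*np.pi,100)
def poly(im,s,X,k,col,closed=True):
    q=np.round(proj(s,X)*k*8).astype(np.int32);cv2.polylines(im,[q.reshape(-1,1,2)],closed,col,1,cv2.LINE_AA,3)
def overlay(name,p,c,th,out,box,k):
    s=load(name);im=cv2.imread(f"pics/{name}.png");im=cv2.resize(im,None,fx=k,fy=k,interpolation=cv2.INTER_CUBIC)
    C=lambda x,y,r,z:np.c_[x+r*np.cos(a),y+r*np.sin(a),0*a+z]
    poly(im,s,st(p,C(0,0,.059,.024)),k,(0,0,255))
    for y in(.04,-.053):poly(im,s,st(p,C(.1,y,.0055,.077)),k,(0,255,0))
    for y in(.034,-.047):poly(im,s,st(p,[[.073,y,.038],[.195,y,.038]]),k,(255,0,0),False)
    poly(im,s,st(p,[[.195,-.047,.038],[.195,.034,.038]]),k,(255,0,0),False)
    poly(im,s,st(p,[[-.07,-.065,.018],[.207,-.065,.018],[.207,.065,.018],[-.07,.065,.018]]),k,(255,0,255))
    if c is not None:
        T=[c[0],c[1],th]
        poly(im,s,st(T,C(.034,0,.009,.074)),k,(0,255,255));poly(im,s,st(T,C(-.01,0,.015,.0425)),k,(0,255,255))
        b=np.arcsin(32/45);g=np.linspace(np.pi-b,2*np.pi+b,60);poly(im,s,st(T,np.c_[.045*np.cos(g),.045*np.sin(g),0*g+.038]),k,(0,165,255))
    x,y,w,h=[int(v*k) for v in box];cv2.imwrite(out,im[y:y+h,x:x+w])
E
cat > f2.py <<'E'
from fit import *
overlay("wrist1",p,cen,-.98,"pics/ov1.png",(180,70,240,310),2)
overlay("side1",p,cen,-.98,"pics/ov2.png",(220,160,120,80),6)
E
python3 f2.py >/dev/null; sed -i 's/x/x/' fit.py
```

```text
(no output)
```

View pics/ov1.png

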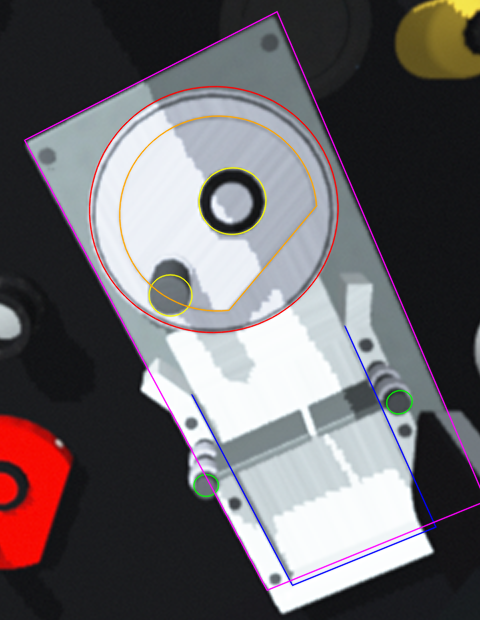

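View pics/ov2.png

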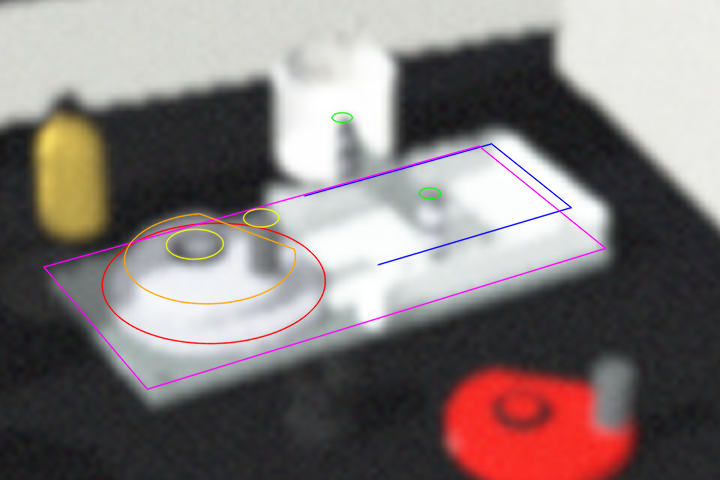

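```bash
python3 - <<'E'
import cv2
a=cv2.imread("pics/side1.png")[165:235,215:330]; cv2.imwrite("pics/s1z.png",cv2.resize(a,None,fx=6.9,fy=6.9,interpolation=cv2.INTER_CUBIC))
a=cv2.imread("pics/scene1.png")[120:300,160:360]; cv2.imwrite("pics/sc1z.png",cv2.resize(a,None,fx=4,fy=4,interpolation=cv2.INTER_CUBIC)[:600])
E
```

```text
(no output)
```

View pics/s1z.png

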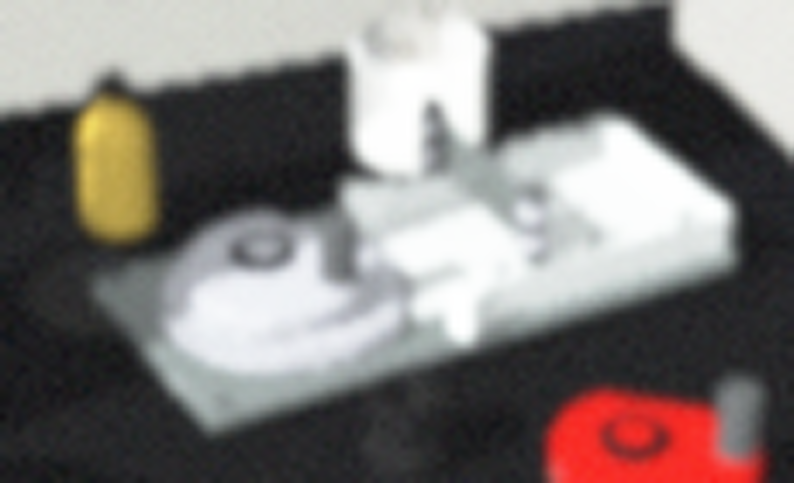

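View pics/sc1z.png

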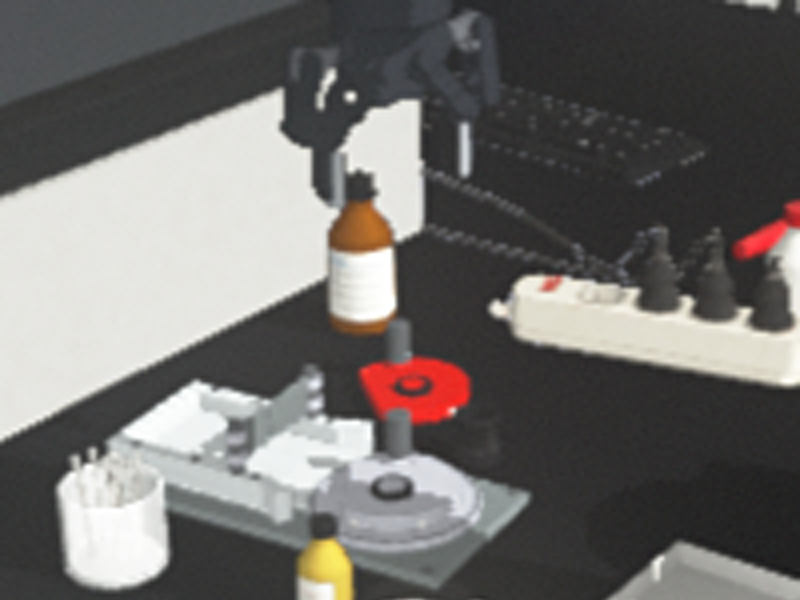

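View pics/side1.png

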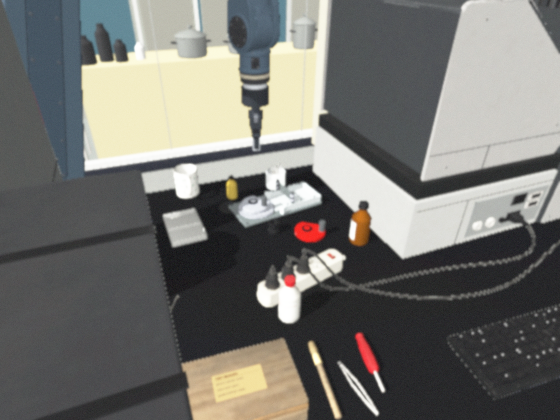

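```bash
cat > joint.py <<'E'
from h import *
from scipy.optimize import least_squares
from scipy.spatial.transform import Rotation as Ro
def st(p,X):
    c,s_=np.cos(p[2]),np.sin(p[2]);X=np.atleast_2d(X);return np.c_[p[0]+c*X[:,0]-s_*X[:,1],p[1]+s_*X[:,0]+c*X[:,1],X[:,2]]
S=lambda x,y:(215+x/6.9,165+y/6.9);C=lambda x,y:(160+x/4,120+y/4)
A=lambda x,y:(180+x/3.3,100+y/3.3); B=lambda x,y:(180+x/3.3,200+y/3.3)
G1=(100,-53,77);G2=(100,40,77);K1=(-70,-65,0);K2=(-70,65,0);O=(0,0,24);E=(195,-47,38)
data={"wrist1":dict(st=[(A(350,249),O),(B(338,373),G1),(B(656,233),G2),(A(44,137),K1),(B(482,530),E)],ca=[(A(279,388),(34,0,74)),(A(383,233),(-10,0,42.5)),(A(519,236),(-31.64+63.28,32,38)),(A(375,412),(31.64,32,38))][:2]),
"side1":dict(st=[(S(435,105),G2),(S(535,190),G1),(S(210,430),K1)],ca=[(S(263,249),(-10,0,42.5)),(S(340,212),(34,0,74))]),
"scene1":dict(st=[(C(237,420),G2),(C(313,368),G1),(C(530,494),K1),(C(437,583),K2)],ca=[(C(392,484),(-10,0,42.5)),(C(398,411),(34,0,74))])}
cams={k:load(k) for k in data}
def res(q,out=False):
    r=[];
    for i,(k,d) in enumerate(data.items()):
        s=dict(cams[k]);e=q[7+6*i:13+6*i]
        s["rvec"]=(Ro.from_rotvec(e[3:])*Ro.from_rotvec(s["rvec"])).as_rotvec();s["tvec"]=s["tvec"]+e[:3]
        for nm,pp in(("st",q[:3]),("ca",q[3:6])):
            for uv,X in d[nm]:
                X=np.array(X)/1000.
                if X[2]==0:X=X+[0,0,q[6]]
                dd=proj(s,st(pp,X))[0]-uv
                if out:print(k,nm,(X*1000).round(),dd.round(2))
                r+=list(dd/(1.0))
        r+=list(e[:3]/.002)+list(e[3:]/.002)
    r.append((q[6]-.018)/.004)
    return np.array(r)
if __name__=="__main__":
    q=least_squares(res,np.r_[.496,.2,.14,.495,.204,-.98,.018,np.zeros(18)]).x
    res(q,True);print(q[:7].round(4));print(q[7:].reshape(3,6).round(4))
    c,s_=np.cos(q[2]),np.sin(q[2]);d=q[3:5]-q[:2];print("carrier in stage mm",np.array([c*d[0]+s_*d[1],-s_*d[0]+c*d[1]])*1000,"rel ang",q[5]-q[2])
    print("post",st(q[3:6],[.034,0,.074]))
E
python3 joint.py
```

```text
wrist1 st [ 0.  0. 24.] [-0.09  2.03]
wrist1 st [100. -53.  77.] [ 0.4  -0.98]
wrist1 st [100.  40.  77.] [-0.02 -0.41]
wrist1 st [-70. -65.  14.] [-0.72 -1.25]
wrist1 st [195. -47.  38.] [0.1  1.01]
wrist1 ca [34.  0. 74.] [ 0.24 -0.17]
wrist1 ca [-10.   0.  42.] [-0.17  0.19]
side1 st [100.  40.  77.] [-0.46 -0.31]
side1 st [100. -53.  77.] [-0.15 -0.  ]
side1 st [-70. -65.  14.] [-0.03 -0.81]
side1 ca [-10.   0.  42.] [ 0.03 -0.12]
side1 ca [34.  0. 74.] [-0.1   0.94]
scene1 st [100.  40.  77.] [-0.33  0.22]
scene1 st [100. -53.  77.] [-0.51 -0.25]
scene1 st [-70. -65.  14.] [0.32 0.02]
scene1 st [-70.  65.  14.] [ 0.15 -0.02]
scene1 ca [-10.   0.  42.] [ 0.03 -0.05]
scene1 ca [34.  0. 74.] [-0.14  0.17]
[ 0.4964  0.1998  0.1422  0.4954  0.2024 -0.9878  0.0137]
[[ 0.001  -0.0009  0.0008  0.0008 -0.     -0.0008]
 [ 0.0009  0.0004 -0.0001 -0.0001  0.0003  0.0004]
 [ 0.0007 -0.0002  0.0001 -0.      0.0002  0.0003]]
carrier in stage mm [-0.56057897  2.63790584] rel ang -1.1300422120702516
post [[0.51414439 0.17398218 0.074     ]]
```

{"fn": "play_rows", "kwargs": {
  "moves": [
    {"xyz": [-2.02, -1.02, 0], "angular": [0, 0, 0], "jaw": 130},
    {"xyz": [0, 0, 2.5], "angular": [0, 0, -10.3], "jaw": 130},
    {"xyz": [0, 0, 2.5], "angular": [0, 0, -10.3], "jaw": 130},
    {"xyz": [0, 0, 2.5], "angular": [0, 0, -10.3], "jaw": 130},
    {"xyz": [0, 0, 2], "angular": [0, 0, -10.3], "jaw": 130},
    {"xyz": [0, 0, 0], "angular": [0, 0, -10.2], "jaw": 130},
    {"xyz": [0, 0, 0], "angular": [0, 0, 0], "jaw": 130},
    {"xyz": [0, 0, 0], "angular": [0, 0, 0], "jaw": 130}
  ]
}}

```text
time: 2.82
eef_pos: [0.5142, 0.1745, 0.3101]
tcp_rot: [[-0.837, -0.547, 0.001], [-0.547, 0.837, 0.0], [-0.001, -0.0, -1.0]]
force: [-0.7, -0.6, 0.6]
finger_gap: 0.0419
```

```bash
python3 - <<'E'
from h import *
import bench
o=get_obs();print(o["time"],o["qpos"].round(3),o["eef_pos"],o["finger_gap"],np.degrees(np.arctan2(o["tcp_rot"][1][1],o["tcp_rot"][0][1])))
try: print(bench.tips_ahead())
except Exception as e: print(bench.tips_ahead)
s=snap("wrist","wrist2")
a=cv2.imread("pics/wrist2.png");cv2.imwrite("pics/wrist2b.png",cv2.resize(a,(800,600),interpolation=cv2.INTER_CUBIC))
T=np.array(o["tcp_rot"])
for z in(.074,): print(proj(s,np.array(o["eef_pos"])+T[:,2]*(o["eef_pos"][2]-z))*800/560)
E
```

```text
2.825 [ 0.327  0.316 -0.153  1.101 -0.    -0.252] [0.51422457 0.17454123 0.31008595] 0.04193945728810596 123.1860070044227
0.1734
[[394.4162639  331.55270036]]
```

View pics/wrist2b.png

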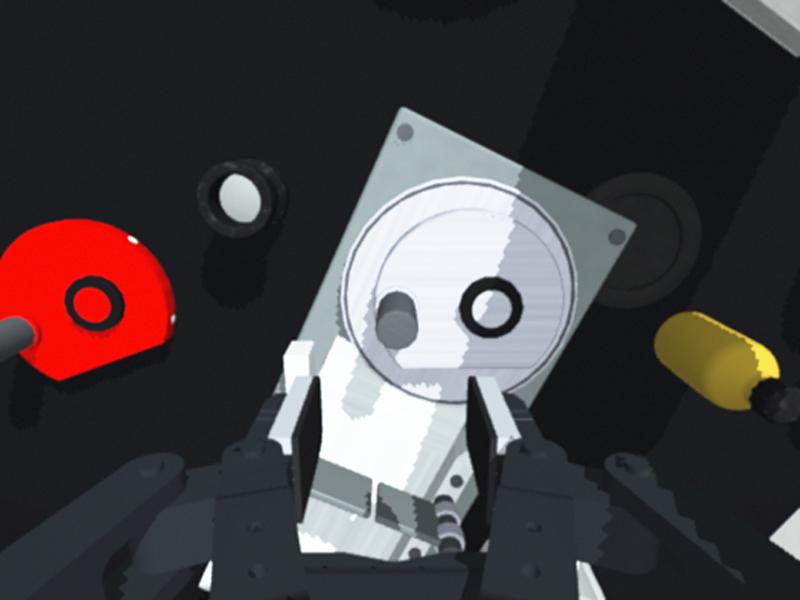

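{"fn": "play_rows", "kwargs": {
  "moves": [
    {"xyz": [0.1, 0.1, 3], "angular": [0, 0, 0], "jaw": 130},
    {"xyz": [0, 0, 3], "angular": [0, 0, 0], "jaw": 130},
    {"xyz": [0, 0, 2], "angular": [0, 0, 0], "jaw": 130},
    {"xyz": [0, 0, 0.9], "angular": [0, 0, 0], "jaw": 130},
    {"xyz": [0, 0, 0], "angular": [0, 0, 0], "jaw": 130},
    {"xyz": [0, 0, 0], "angular": [0, 0, 0], "jaw": 130}
  ]
}}

```text
time: 3.62
eef_pos: [0.5134, 0.1745, 0.2216]
tcp_rot: [[-0.835, -0.55, 0.001], [-0.55, 0.835, 0.0], [-0.001, -0.0, -1.0]]
force: [0.1, 0.5, 0.1]
finger_gap: 0.0422
```

```bash
python3 - <<'E'
from h import *
import bench
o=get_obs();print(o["time"],o["eef_pos"],o["finger_gap"],o["force"],bench.tips_ahead)
s=snap("wrist","wrist3");snap("side","side3")
a=cv2.imread("pics/wrist3.png");cv2.imwrite("pics/wrist3b.png",cv2.resize(a,(800,600),interpolation=cv2.INTER_CUBIC))
E
```

```text
3.625 [0.51336616 0.17448468 0.22156393] 0.04215981267422048 [0.08973898 0.53498758 0.09599192] 0.1734
```

View pics/wrist3b.png

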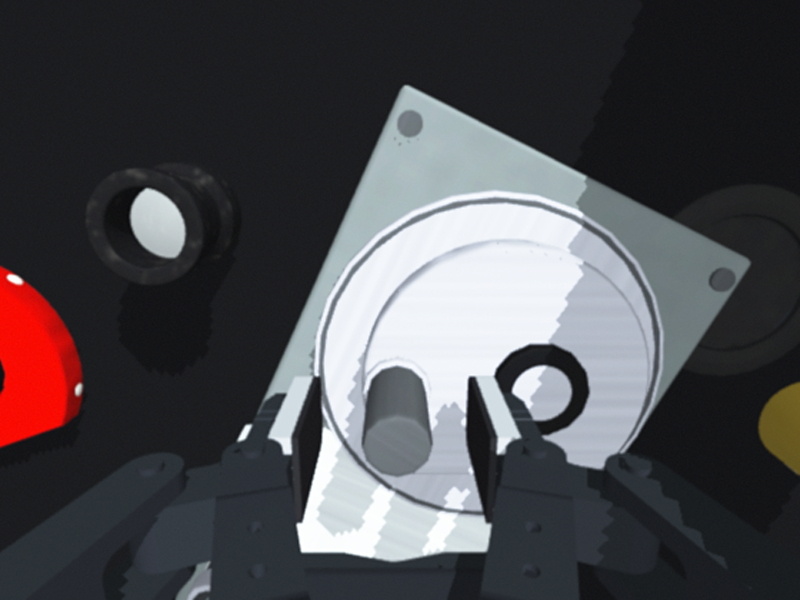

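{"fn": "play_rows", "kwargs": {
  "moves": [
    {"xyz": [0, 0, 0], "angular": [0, 0, 0], "jaw": 200},
    {"xyz": [0, 0, 0], "angular": [0, 0, 0], "jaw": 230},
    {"xyz": [0, 0, 0], "angular": [0, 0, 0], "jaw": 230},
    {"xyz": [0, 0, 0], "angular": [0, 0, 0], "jaw": 230}
  ]
}}

```text
time: 4.22
eef_pos: [0.5134, 0.1742, 0.2213]
tcp_rot: [[-0.835, -0.55, 0.001], [-0.55, 0.835, -0.0], [-0.001, -0.001, -1.0]]
force: [0.4, -3.4, 5.7]
finger_gap: 0.0162
```

```bash
cat > arc.py <<'E'
from h import *
import sys
# rows for arc about stage origin, current tcp to stage target angle 0
o=get_obs();p=[0.496,0.2005,0.1422]
T=np.array(o["tcp_rot"]);e=np.array(o["eef_pos"]);print(o["time"],e,o["finger_gap"],o["force"].round(2))
d=e[:2]-p[:2];a0=np.arctan2(d[1],d[0]);r=np.hypot(*d);print("r",r,"ang rel",a0-p[2], "tool y rel stage",np.degrees(np.arctan2(T[1,1],T[0,1])-p[2]))
n=int(sys.argv[1]);tot=p[2]-a0;da=tot/n
# chord in tool frame at the row start (constant since tool turns with it)
q=np.array([p[0]+r*np.cos(a0+da),p[1]+r*np.sin(a0+da),e[2]])-e
print("turn deg",np.degrees(tot),"per row",np.degrees(da),"shift cm",(T.T@q*100).round(3))
E
python3 arc.py 14
```

```text
4.225 [0.51335073 0.17417425 0.22127234] 0.016234531059196707 [ 0.43 -3.38  5.66]
r 0.03152923579844684 ang rel -1.1302656073021542 tool y rel stage 115.19782243772607
turn deg 64.75944902720431 per row 4.625674930514594 shift cm [-0.254  0.01   0.   ]
```

{"fn": "play_rows", "kwargs": {
  "moves": [
    {"xyz": [-0.25, 0.01, 0], "angular": [0, 0, -4.6], "jaw": 230},
    {"xyz": [-0.25, 0.01, 0], "angular": [0, 0, -4.6], "jaw": 230},
    {"xyz": [-0.25, 0.01, 0], "angular": [0, 0, -4.6], "jaw": 230},
    {"xyz": [-0.25, 0.01, 0], "angular": [0, 0, -4.6], "jaw": 230},
    {"xyz": [-0.25, 0.01, 0], "angular": [0, 0, -4.6], "jaw": 230},
    {"xyz": [-0.25, 0.01, 0], "angular": [0, 0, -4.6], "jaw": 230},
    {"xyz": [-0.25, 0.01, 0], "angular": [0, 0, -4.6], "jaw": 230},
    {"xyz": [0, 0, 0], "angular": [0, 0, 0], "jaw": 230}
  ]
}}

```text
time: 5.22
eef_pos: [0.5249, 0.1876, 0.2213]
tcp_rot: [[-0.414, -0.91, 0.002], [-0.91, 0.414, -0.0], [-0.001, -0.002, -1.0]]
force: [2.5, -1.3, 5.5]
finger_gap: 0.0158
```

```bash
python3 arc.py 7; python3 - <<'E'
from h import *
s=snap("wrist","wrist4")
a=cv2.imread("pics/wrist4.png");cv2.imwrite("pics/wrist4b.png",cv2.resize(a,(800,600),interpolation=cv2.INTER_CUBIC))
E
```

```text
5.225 [0.5248737  0.18758204 0.2213056 ] 0.015771986905263255 [ 2.51 -1.32  5.46]
r 0.03163169204152545 ang rel -0.562885863425423 tool y rel stage 147.40883170501624
turn deg 32.250984321854006 per row 4.607283474550572 shift cm [-0.254  0.012  0.   ]
```

View pics/wrist4b.png

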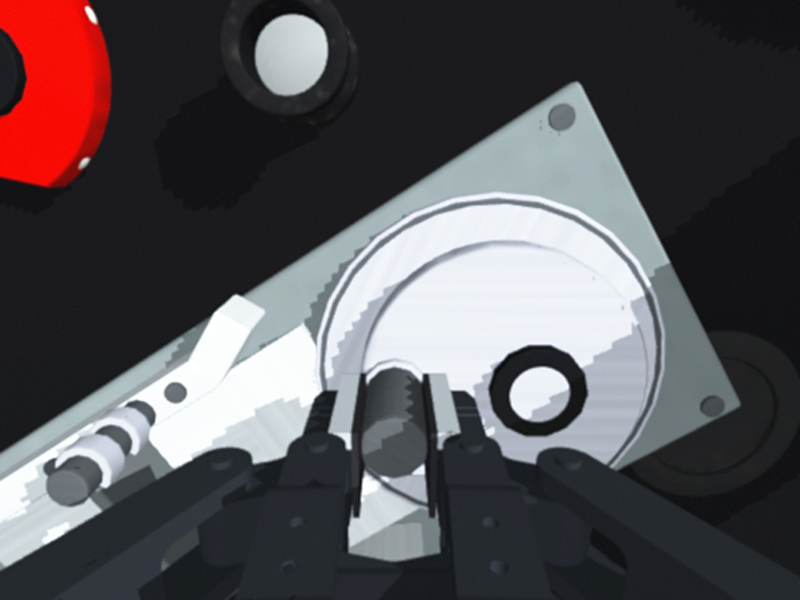

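{"fn": "play_rows", "kwargs": {
  "moves": [
    {"xyz": [-0.25, 0.01, 0], "angular": [0, 0, -4.6], "jaw": 230},
    {"xyz": [-0.25, 0.01, 0], "angular": [0, 0, -4.6], "jaw": 230},
    {"xyz": [-0.25, 0.01, 0], "angular": [0, 0, -4.6], "jaw": 230},
    {"xyz": [-0.25, 0.01, 0], "angular": [0, 0, -4.6], "jaw": 230},
    {"xyz": [-0.25, 0.01, 0], "angular": [0, 0, -4.6], "jaw": 230},
    {"xyz": [-0.25, 0.01, 0], "angular": [0, 0, -4.6], "jaw": 230},
    {"xyz": [-0.25, 0.01, 0], "angular": [0, 0, -4.7], "jaw": 230},
    {"xyz": [0, 0, 0], "angular": [0, 0, 0], "jaw": 230},
    {"xyz": [0, 0, 0], "angular": [0, 0, 0], "jaw": 230}
  ]
}}

```text
time: 6.4
eef_pos: [0.5274, 0.2048, 0.2213]
tcp_rot: [[0.134, -0.991, 0.002], [-0.991, -0.134, 0.001], [-0.001, -0.002, -1.0]]
force: [3.7, 1.7, 6.2]
finger_gap: 0.0159
```

```bash
python3 arc.py 7; python3 - <<'E'
from h import *
s=snap("wrist","wrist5");snap("side","side5");snap("scene","scene5")
a=cv2.imread("pics/wrist5.png");cv2.imwrite("pics/wrist5b.png",cv2.resize(a,(800,600),interpolation=cv2.INTER_CUBIC))
a=cv2.imread("pics/scene5.png")[180:300,160:340]; cv2.imwrite("pics/sc5z.png",cv2.resize(a,None,fx=4.4,fy=4.4,interpolation=cv2.INTER_CUBIC))
E
```

```text
6.4 [0.52744993 0.20481347 0.2213394 ] 0.01590007113027999 [3.69 1.72 6.25]
r 0.0317443539186665 ang rel -0.005896919324027167 tool y rel stage -180.4551273406836
turn deg 0.337868589395895 per row 0.04826694134227071 shift cm [-0.003  0.     0.   ]
```

View pics/wrist5b.png

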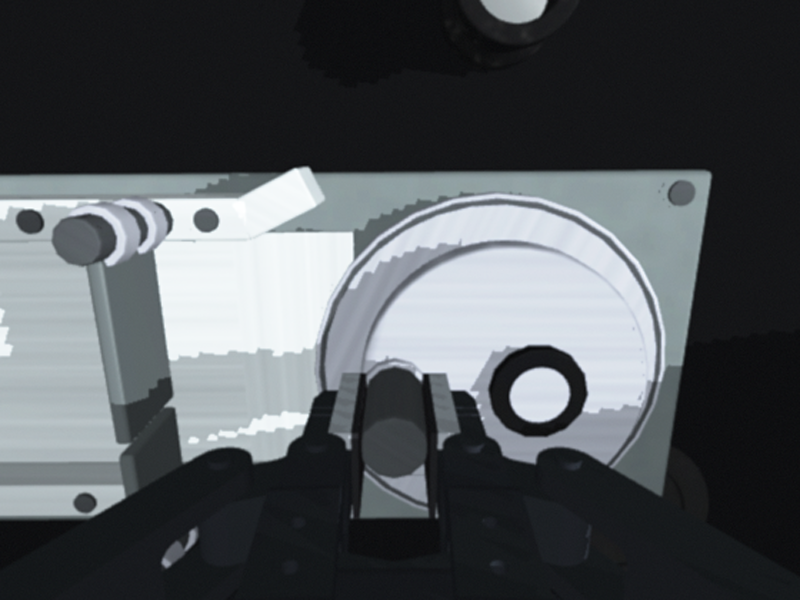

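View pics/sc5z.png

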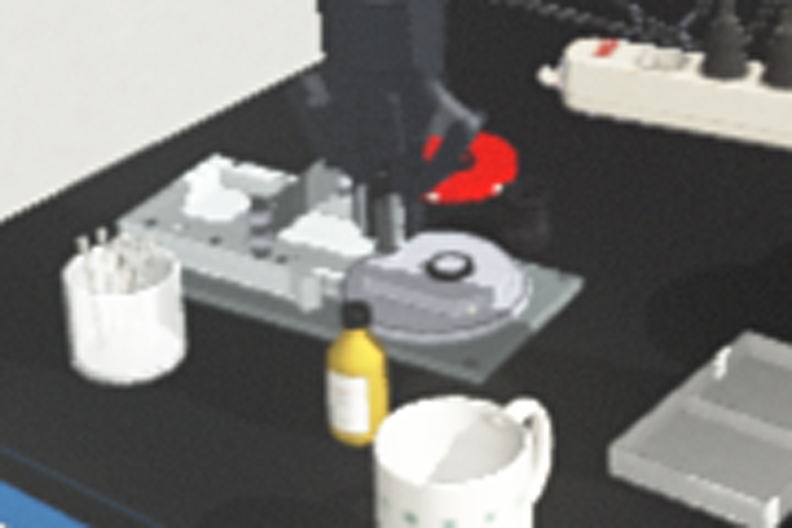

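```bash
python3 - <<'E'
from h import *
s=load("wrist5");k=560/800
g=bp(s,83*k,240*k,.077);b=bp(s,538*k,391*k,.0425);po=bp(s,396*k,446*k,.074);f=bp(s,682*k,193*k,.014);w1=bp(s,85*k,503*k,.038);w2=bp(s,207*k,219*k,.038);w3=bp(s,30*k,221*k,.038)
ya=.1422
for n,q in dict(gate=g,but=b,post=po,sc=f,w1=w1,w2=w2,w3=w3).items():
    d=q-g;print(n,q.round(4),"rel gate stage mm",(np.array([np.cos(ya)*d[0]+np.sin(ya)*d[1],-np.sin(ya)*d[0]+np.cos(ya)*d[1]])*1000).round(1))
# wall inner edge top: y= -47 -> image line
E
```

```text
gate [0.6016 0.162  0.077 ] rel gate stage mm [0. 0.]
but [0.4847 0.1982 0.0425] rel gate stage mm [-110.6   52.4]
post [0.5276 0.2042 0.074 ] rel gate stage mm [-67.3  52.3]
sc [0.4429 0.1349 0.014 ] rel gate stage mm [-161.    -4.3]
w1 [0.6252 0.2611 0.038 ] rel gate stage mm [37.4 94.7]
w2 [0.5882 0.1603 0.038 ] rel gate stage mm [-13.6   0.2]
w3 [0.6385 0.1678 0.038 ] rel gate stage mm [37.3  0.5]
```

{"fn": "play_rows", "kwargs": {
  "moves": [
    {"xyz": [0, 0, 0], "angular": [0, 0, -0.45], "jaw": 190},
    {"xyz": [0, 0, 0], "angular": [0, 0, 0], "jaw": 190},
    {"xyz": [0, 0, 0], "angular": [0, 0, 0], "jaw": 190},
    {"xyz": [0, -0.4, 0], "angular": [0, 0, 0], "jaw": 190},
    {"xyz": [0, -0.7, 0], "angular": [0, 0, 0], "jaw": 190},
    {"xyz": [0, -0.7, 0], "angular": [0, 0, 0], "jaw": 190},
    {"xyz": [0, -0.7, 0], "angular": [0, 0, 0], "jaw": 190},
    {"xyz": [0, -0.7, 0], "angular": [0, 0, 0], "jaw": 190},
    {"xyz": [0, -0.7, 0], "angular": [0, 0, 0], "jaw": 190},
    {"xyz": [0, -0.5, 0], "angular": [0, 0, 0], "jaw": 190},
    {"xyz": [0, 0, 0], "angular": [0, 0, 0], "jaw": 190}
  ]
}}

```text
time: 7.92
eef_pos: [0.571, 0.211, 0.2208]
tcp_rot: [[0.144, -0.99, 0.001], [-0.99, -0.144, 0.0], [-0.0, -0.001, -1.0]]
force: [-0.8, -0.8, -1.2]
finger_gap: 0.0217
```

```bash
python3 arc.py 7; python3 - <<'E'
from h import *
s=snap("wrist","wrist6");snap("scene","scene6")
a=cv2.imread("pics/wrist6.png");cv2.imwrite("pics/wrist6b.png",cv2.resize(a,(800,600),interpolation=cv2.INTER_CUBIC))
a=cv2.imread("pics/scene6.png")[180:300,160:340]; cv2.imwrite("pics/sc6z.png",cv2.resize(a,None,fx=4.4,fy=4.4,interpolation=cv2.INTER_CUBIC))
E
```

```text
7.925 [0.57095043 0.21104309 0.22080164] 0.021671360546938037 [-0.77 -0.85 -1.22]
r 0.07568832924440172 ang rel -0.0024494534749921193 tool y rel stage -179.84292992676131
turn deg 0.14034334623070177 per row 0.020049049461528825 shift cm [-0.003 -0.     0.   ]
```

View pics/wrist6b.png

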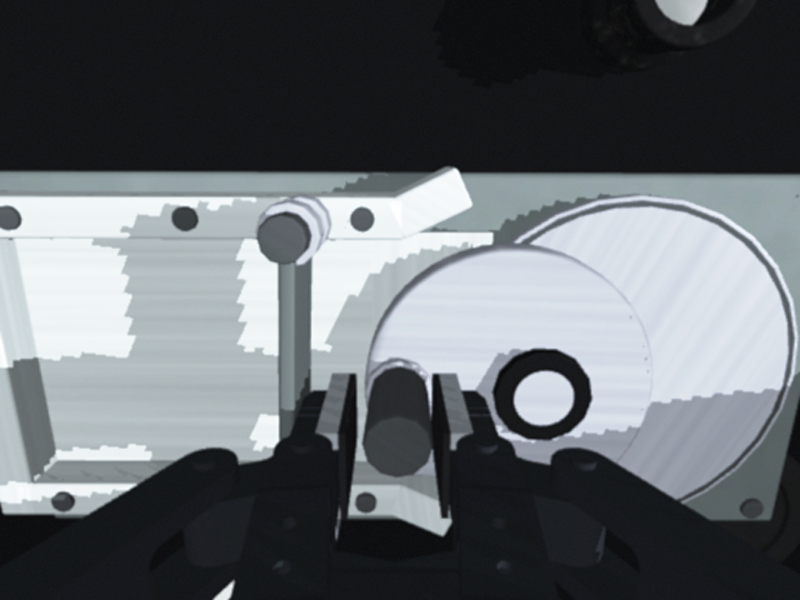

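View pics/sc6z.png

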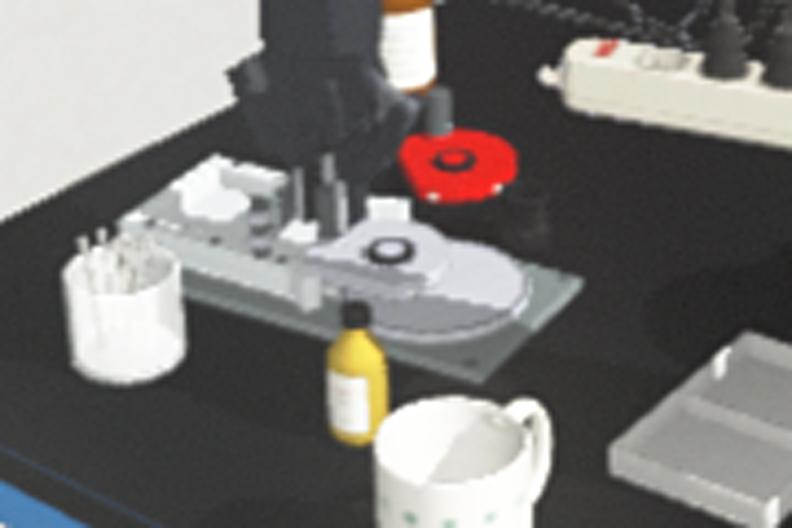

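{"fn": "play_rows", "kwargs": {
  "moves": [
    {"xyz": [0, -0.5, 0], "angular": [0, 0, 0], "jaw": 190},
    {"xyz": [0, -0.8, 0], "angular": [0, 0, 0], "jaw": 190},
    {"xyz": [0, -0.8, 0], "angular": [0, 0, 0], "jaw": 190},
    {"xyz": [0, -0.8, 0], "angular": [0, 0, 0], "jaw": 190},
    {"xyz": [0, -0.8, 0], "angular": [0, 0, 0], "jaw": 190},
    {"xyz": [0, 0, 0], "angular": [0, 0, 0], "jaw": 190}
  ]
}}

```text
time: 8.78
eef_pos: [0.6079, 0.2164, 0.2207]
tcp_rot: [[0.144, -0.99, 0.001], [-0.99, -0.144, 0.0], [-0.0, -0.001, -1.0]]
force: [-0.3, 0.4, 0.1]
finger_gap: 0.022
```

```bash
python3 arc.py 7; python3 - <<'E'
from h import *
s=snap("wrist","wrist7");snap("side","side7")
a=cv2.imread("pics/wrist7.png");cv2.imwrite("pics/wrist7b.png",cv2.resize(a,(800,600),interpolation=cv2.INTER_CUBIC))
E
```

```text
8.775 [0.60793723 0.21644039 0.22071646] 0.022009226418472246 [-0.32  0.4   0.07]
r 0.11306652619458474 ang rel -0.0007463368529383729 tool y rel stage -179.8473973259728
turn deg 0.042761951768444766 per row 0.006108850252634966 shift cm [-0.001 -0.     0.   ]
```

View pics/wrist7b.png

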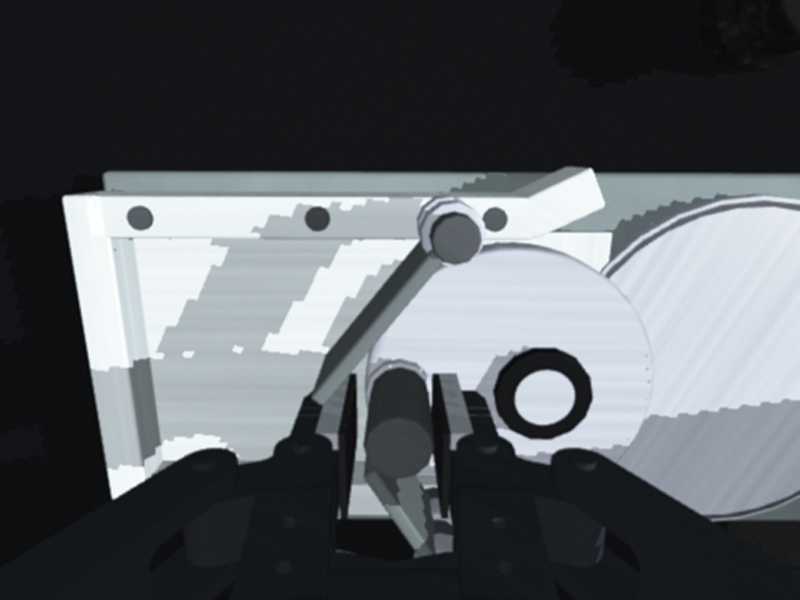

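{"fn": "play_rows", "kwargs": {
  "moves": [
    {"xyz": [0, -0.5, 0], "angular": [0, 0, 0], "jaw": 190},
    {"xyz": [0, -0.6, 0], "angular": [0, 0, 0], "jaw": 190},
    {"xyz": [0, -0.6, 0], "angular": [0, 0, 0], "jaw": 190},
    {"xyz": [0, -0.6, 0], "angular": [0, 0, 0], "jaw": 190},
    {"xyz": [0, -0.6, 0], "angular": [0, 0, 0], "jaw": 190},
    {"xyz": [0, -0.6, 0], "angular": [0, 0, 0], "jaw": 190},
    {"xyz": [0, 0, 0], "angular": [0, 0, 0], "jaw": 190}
  ]
}}

```text
time: 9.75
eef_pos: [0.6426, 0.2216, 0.2209]
tcp_rot: [[0.144, -0.99, 0.002], [-0.99, -0.144, 0.001], [-0.0, -0.002, -1.0]]
force: [1.0, 1.0, -0.4]
finger_gap: 0.0217
```

```bash
python3 arc.py 7; python3 - <<'E'
from h import *
s=snap("wrist","wrist8");snap("side","side8")
a=cv2.imread("pics/wrist8.png");cv2.imwrite("pics/wrist8b.png",cv2.resize(a,(800,600),interpolation=cv2.INTER_CUBIC))
E
```

```text
9.75 [0.64257884 0.22158229 0.22091186] 0.021740047255951182 [ 1.01  1.01 -0.42]
r 0.14808719946478704 ang rel 0.0006493939256011216 tool y rel stage -179.8447587194811
turn deg -0.03720753117837685 per row -0.005315361596910979 shift cm [ 0.001  0.    -0.   ]
```

View pics/wrist8b.png

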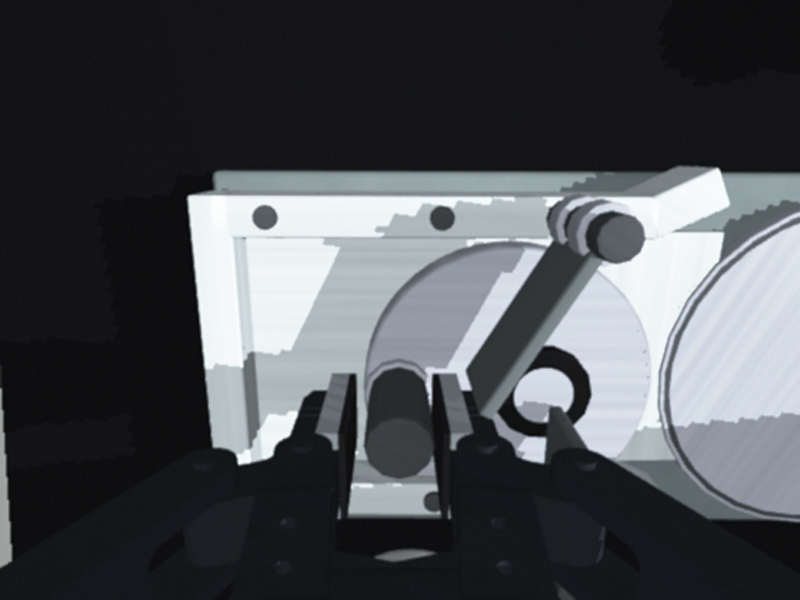

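{"fn": "play_rows", "kwargs": {
  "moves": [
    {"xyz": [0, -0.5, 0], "angular": [0, 0, 0], "jaw": 190},
    {"xyz": [0, -0.6, 0], "angular": [0, 0, 0], "jaw": 190},
    {"xyz": [0, -0.6, 0], "angular": [0, 0, 0], "jaw": 190},
    {"xyz": [0, -0.6, 0], "angular": [0, 0, 0], "jaw": 190},
    {"xyz": [0, -0.5, 0], "angular": [0, 0, 0], "jaw": 190},
    {"xyz": [0, -0.4, 0], "angular": [0, 0, 0], "jaw": 190},
    {"xyz": [0, -0.2, 0], "angular": [0, 0, 0], "jaw": 190},
    {"xyz": [0, 0, 0], "angular": [0, 0, 0], "jaw": 190}
  ]
}}

```text
time: 10.85
eef_pos: [0.6754, 0.2263, 0.2208]
tcp_rot: [[0.145, -0.989, 0.0], [-0.989, -0.145, 0.0], [0.0, -0.0, -1.0]]
force: [-1.8, 0.0, 1.3]
finger_gap: 0.0217
```

```bash
python3 arc.py 7; python3 - <<'E'
from h import *
s=snap("wrist","wrist9");snap("side","side9")
a=cv2.imread("pics/wrist9.png");cv2.imwrite("pics/wrist9b.png",cv2.resize(a,(800,600),interpolation=cv2.INTER_CUBIC))
E
```

```text
10.85 [0.67539478 0.22630679 0.2208081 ] 0.021747296582403017 [-1.8   0.02  1.32]
r 0.18124149285880603 ang rel 0.0006745358902201515 tool y rel stage -179.83511506956518
turn deg -0.0386480596397145 per row -0.005521151377102072 shift cm [0.002 0.    0.   ]
```

View pics/wrist9b.png

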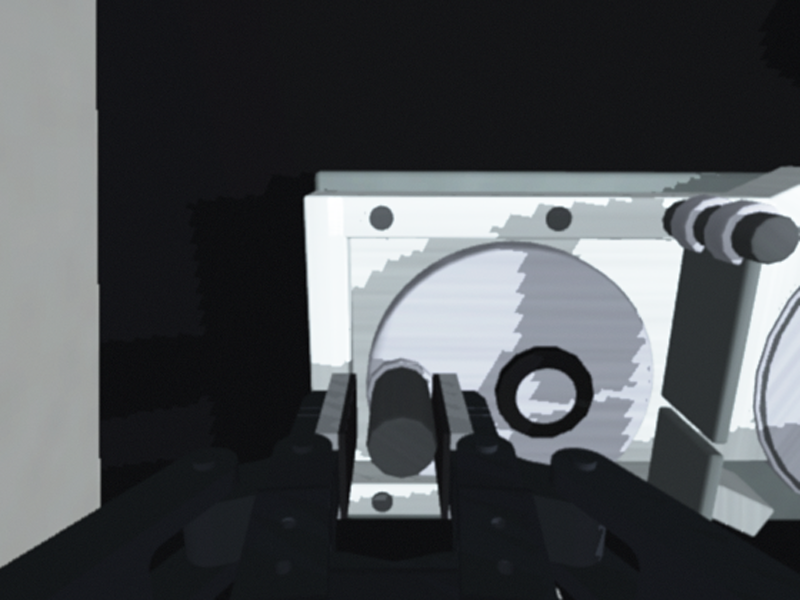

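{"fn": "play_rows", "kwargs": {
  "moves": [
    {"xyz": [0, -0.15, 0], "angular": [0, 0, 0], "jaw": 190},
    {"xyz": [0, -0.15, 0], "angular": [0, 0, 0], "jaw": 190},
    {"xyz": [0, -0.1, 0], "angular": [0, 0, 0], "jaw": 190},
    {"xyz": [0, -0.1, 0], "angular": [0, 0, 0], "jaw": 190},
    {"xyz": [0, 0, 0], "angular": [0, 0, 0], "jaw": 190},
    {"xyz": [0, 0, 0], "angular": [0, 0, 0], "jaw": 190}
  ]
}}

```text
time: 11.7
eef_pos: [0.6802, 0.227, 0.2207]
tcp_rot: [[0.145, -0.989, 0.0], [-0.989, -0.145, -0.0], [0.0, -0.0, -1.0]]
force: [-3.8, -0.2, 1.1]
finger_gap: 0.0214
```

```bash
python3 arc.py 7; python3 - <<'E'
from h import *
s=snap("wrist","wrist10")
a=cv2.imread("pics/wrist10.png");cv2.imwrite("pics/wrist10b.png",cv2.resize(a,(800,600),interpolation=cv2.INTER_CUBIC))
E
```

```text
11.7 [0.68015844 0.22697976 0.2207136 ] 0.021357527611973532 [-3.77 -0.2   1.06]
r 0.1860524399452399 ang rel 0.0006090880896384987 tool y rel stage -179.8359829830205
turn deg -0.03489817688797194 per row -0.004985453841138849 shift cm [0.002 0.    0.   ]
```

View pics/wrist10b.png

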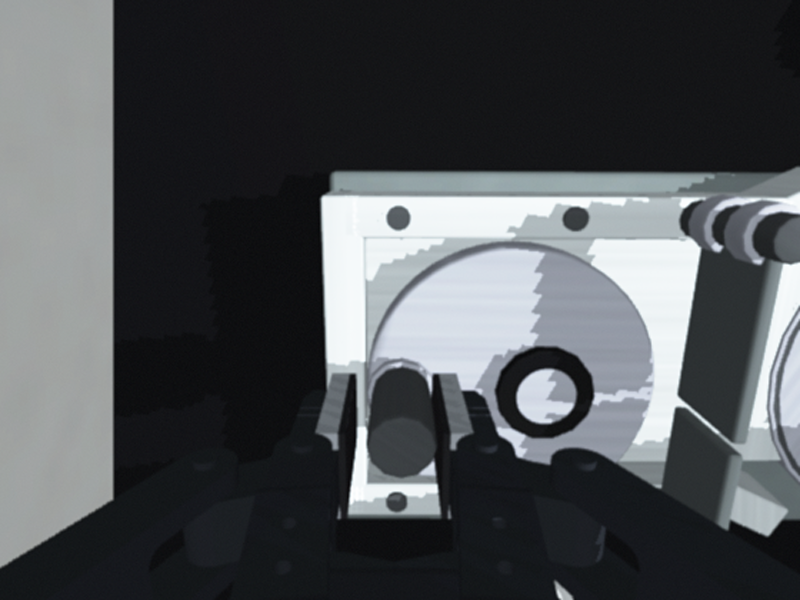

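{"fn": "play_rows", "kwargs": {
  "moves": [
    {"xyz": [0, -0.1, 0], "angular": [0, 0, 0], "jaw": 190},
    {"xyz": [0, -0.1, 0], "angular": [0, 0, 0], "jaw": 190},
    {"xyz": [0, 0, 0], "angular": [0, 0, 0], "jaw": 190},
    {"xyz": [0, 0, 0], "angular": [0, 0, 0], "jaw": 190}
  ]
}}

```text
time: 12.25
eef_pos: [0.6815, 0.2272, 0.2205]
tcp_rot: [[0.145, -0.989, -0.002], [-0.989, -0.145, -0.0], [0.0, 0.002, -1.0]]
force: [-5.7, -0.9, 2.2]
finger_gap: 0.0219
```

```bash
python3 arc.py 7; python3 - <<'E'
from h import *
s=snap("wrist","wrist11")
a=cv2.imread("pics/wrist11.png");cv2.imwrite("pics/wrist11b.png",cv2.resize(a[90:],(800,470),interpolation=cv2.INTER_CUBIC))
E
```

```text
12.25 [0.68150327 0.22717332 0.2205325 ] 0.021925838903816774 [-5.69 -0.94  2.16]
r 0.1874111231075239 ang rel 0.0006100855722077081 tool y rel stage -179.82927937548143
turn deg -0.034955328429325506 per row -0.004993618347046501 shift cm [0.002 0.    0.   ]
```

View pics/wrist11b.png

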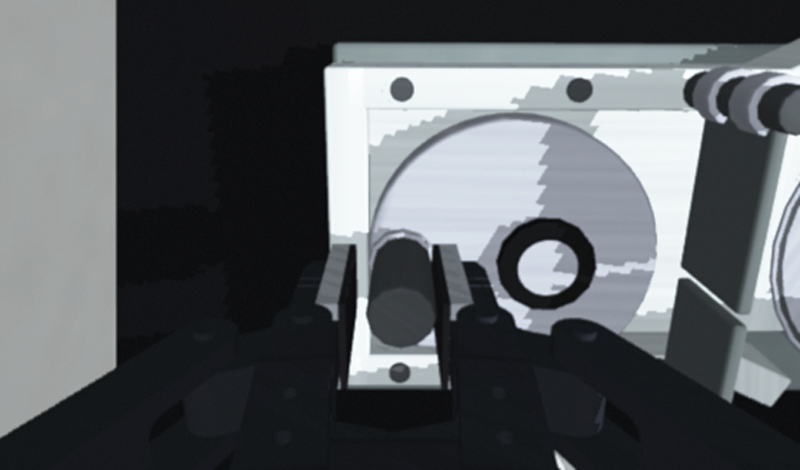

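{"fn": "play_rows", "kwargs": {
  "moves": [
    {"xyz": [0, -0.1, 0], "angular": [0, 0, 0], "jaw": 190},
    {"xyz": [0, -0.1, 0], "angular": [0, 0, 0], "jaw": 190},
    {"xyz": [0, 0, 0], "angular": [0, 0, 0], "jaw": 190}
  ]
}}

```text
time: 12.68
eef_pos: [0.6824, 0.2273, 0.2204]
tcp_rot: [[0.145, -0.989, -0.005], [-0.989, -0.145, -0.001], [0.0, 0.005, -1.0]]
force: [-11.5, -2.6, 5.8]
finger_gap: 0.0218
```

```bash
python3 arc.py 7
```

```text
12.675 [0.68242289 0.22731782 0.22038602] 0.021775606334025917 [-11.54  -2.65   5.81]
r 0.18834194747177627 ang rel 0.0006745588174000283 tool y rel stage -179.81820367194243
turn deg -0.038649373270357584 per row -0.0055213390386225115 shift cm [0.002 0.    0.   ]
```

{"fn": "play_rows", "kwargs": {
  "moves": [
    {"xyz": [0, 0.2, 0], "angular": [0, 0, 0], "jaw": 190},
    {"xyz": [0, 0.2, 0], "angular": [0, 0, 0], "jaw": 180},
    {"xyz": [0, 0, 0], "angular": [0, 0, 0], "jaw": 160},
    {"xyz": [0, 0, 0], "angular": [0, 0, 0], "jaw": 160},
    {"xyz": [0, 0, 0], "angular": [0, 0, 0], "jaw": 160},
    {"xyz": [0, 0, -1], "angular": [0, 0, 0], "jaw": 160},
    {"xyz": [0, 0, -3], "angular": [0, 0, 0], "jaw": 160},
    {"xyz": [0, 0, -4], "angular": [0, 0, 0], "jaw": 160},
    {"xyz": [0, 0, -4], "angular": [0, 0, 0], "jaw": 160},
    {"xyz": [0, 3, -3], "angular": [0, 0, 0], "jaw": 160},
    {"xyz": [0, 4, -1], "angular": [0, 0, 0], "jaw": 160},
    {"xyz": [0, 3, 0], "angular": [0, 0, 0], "jaw": 160},
    {"xyz": [0, 0, 0], "angular": [0, 0, 0], "jaw": 160},
    {"xyz": [0, 0, 0], "angular": [0, 0, 0], "jaw": 160}
  ]
}}

```text
time: 14.42
eef_pos: [0.5816, 0.2126, 0.3814]
tcp_rot: [[0.145, -0.989, 0.001], [-0.989, -0.145, 0.0], [-0.0, -0.001, -1.0]]
force: [0.6, 0.3, 0.8]
finger_gap: 0.0319
```

```bash
python3 arc.py 7; python3 - <<'E'
from h import *
for n in("wrist","side","scene"): snap(n,n+"12")
a=cv2.imread("pics/wrist12.png");cv2.imwrite("pics/wrist12b.png",cv2.resize(a,(800,600),interpolation=cv2.INTER_CUBIC))
a=cv2.imread("pics/side12.png")[150:260,170:380]; cv2.imwrite("pics/side12z.png",cv2.resize(a,None,fx=3.8,fy=3.8,interpolation=cv2.INTER_CUBIC))
E
```

```text
14.425 [0.58157287 0.21263962 0.38140027] 0.03194606670820029 [0.61 0.28 0.85]
r 0.08642966238915638 ang rel -0.0012774194471183442 tool y rel stage -179.83181111708956
turn deg 0.07319074298781618 per row 0.010455820426830882 shift cm [-0.002 -0.     0.   ]
```

View pics/wrist12b.png

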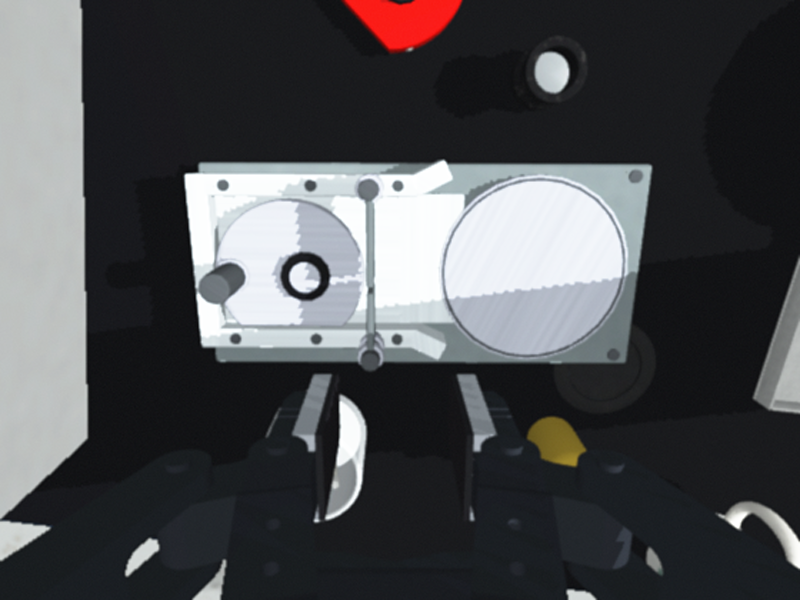

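View pics/side12z.png

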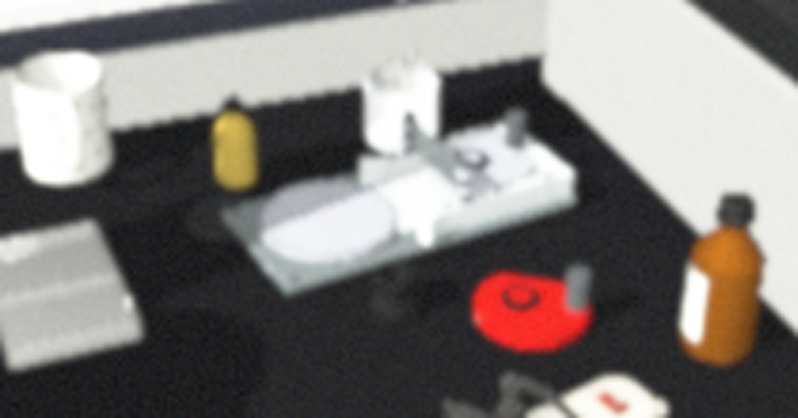

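```bash
python3 - <<'E'
from h import *
s=load("wrist12");k=.7;ya=.1422
g=bp(s,368*k,189*k,.077);g2=bp(s,370*k,359*k,.077);b=bp(s,305*k,276*k,.0419);po=bp(s,214*k,286*k,.0734)
for n,q in dict(g2=g2,but=b,post=po).items():
    d=q-g;r=np.array([np.cos(ya)*d[0]+np.sin(ya)*d[1],-np.sin(ya)*d[0]+np.cos(ya)*d[1]])*1000
    print(n,(r+[100,-53]).round(1))
E
```

```text
g2 [99.8 38.8]
but [1.397e+02 1.000e-01]
post [183.4  -1.4]
```

```bash
python3 -c "
from bench import hand_in;print(hand_in())"
```

```text
the job is handed in; nothing more can be done
None
```

The carrier is home in the slot and the job is handed in at about 14.5 s of the 58 s allowed. `hand_in` gives no verdict.

**What I did:** I found the stage and carrier in the three camera images. I then gripped the post and turned carrier and turntable together by 1.13 rad, until the flat faced the +y wall. With the jaws loosened to a cage, I pushed the post through the gate and against the end stop, backed off and lifted clear.

**Last checks:**
- **Position:** the last wrist picture put the post at stage (183.4, -1.4) mm and the button at (139.7, 0.1) mm, against 184 and 140 mm when home. The carrier is within about 1 mm of its seat and turned by about 0.03 rad.
- **End stop:** the resisting force rose to about 12 N on the last push, which matches the plate touching the stop.
- **Gate:** midway through, the picture showed both leaves clearly open by eye with the carrier under them. In the last picture both are shut.
- **Bystanders:** in the last pictures the oil bottle, jar, mug, loupe and cleaner stand in their original places. The etchant was outside those crops and I did not check it, though the arm never went near it. The red look-alike was not touched.
- **Robot:** the gripper is clear of everything.

**Disagreement:** my first rough stage position from the side camera was off by up to 13 mm in y from the wrist camera. A joint fit of all three cameras brought most features within about 1 pixel. The turntable centre stayed 2 pixels out, and the slot walls absorbed that error.

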